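Unlatch the stock case and tip the wheels into one corner of their tote

ROBOT

A 6-joint arm with a two-finger parallel gripper is mounted at the origin on the work surface. World frame = base frame: x ahead of the robot, y to its left, z up, the work surface at z = 0. Lengths are in m, angles in rad, forces in N, time in s.
With the tool pointing down it reaches from about 0.35 to 0.975 m from the base axis. Payload 4.9 kg.
Tool frame: the origin (TCP) lies at the very end of the fingers, on their centre line; the grasp point (between the pads) lies 19 mm behind it; z points along the fingers, y is the direction in which the jaws open and shut (so a half turn about z gives the same grasp; the last joint's range is limited). The gripper opens to 85 mm and grips with 20 to 120 N. Pads are 22 mm wide; open, the fingers measure 114 mm over their backs; the gripper's body (76 mm by 85 mm) begins 54 mm behind the grasp point. The pads swing forward as they close: fully open they stand 13 mm farther back than shut.
Start: joints at [-1.22, 0.053, 1.613, -0, 1.476, -0.119], TCP at [0.283, -0.557, 0.231] pointing down, gripper open.
Joint ranges: [-3.01, 3.01], [-1.01, 2.22], [0.06, 2.58], [-1.02, 4.17], [0.09, 2.62], [-3.14, 3.14]. Speed limits (rad/s): [2.57, 2.57, 3.14, 3.14, 3.14, 3.14].

INTERFACE

Orientations are given as [roll, pitch, yaw] about the fixed x, y, z axes, in that order (R = Rz(yaw) Ry(pitch) Rx(roll)).
In Python, from bench import ctrl, snapshot, get_calibration, ticket gives the robot as it stands. The module is installed in compiled form; this text tells all that it offers.
- The arm moves only by the tool drive_tool, never from a script. Its argument "commands" is a list of rows, each a list of 3 entries, a list of its own where there are three numbers: the turn, a rotation vector about the tool's x, y, z in degrees, then the shift along the tool's x, y, z in cm, then the opening, from 0 (shut) to 1 (fully open). In form: [[[ax, ay, az], [x, y, z], claw], ...]. A call has 1 to 5 rows; each row shifts and turns the commanded pose from where the row before left it, along the tool's axes as they then stand; what a row does not reach is not made up. A row lasts 1/10 s, in which the tool goes at most 50 mm and 8.59 degrees, less where a joint would pass 70% of its speed; a pose out of reach is approached as far as the arm can. A call is refused whole if a number of a shift passes 5 or a number of a turn 8.59, either way. A call with a gripper value outside its range is refused whole. The fingers move at their own pace and stop on an object; "squeeze" is the grip in N (left out, the last holds). Time passes only in rows, so rows that do not move let the fingers close. It gives the time, the measured TCP pose, the force and the opening at its end, in the units of the state.
- ctrl.state(): the state, without advancing time (a new reading comes with each control period).
- snapshot(name): name is "scene" or "side" or "wrist"; returns (picture, depth): 384x512x3 uint8, red, green, blue; 384x512 float32, m along the optical axis (not along the pixel's ray), 0 where there is no reading.
- get_calibration(name): a dict with "intrinsics" (3x3 intrinsics, pixels), "view" (4x4, takes a point from world to camera coordinates); the wrist camera has in their place "T_tool_cam" (4x4, takes a point from camera to tool coordinates, whose origin is the TCP and whose axes are the flange's). Camera axes: x right, y up, looking along -z (the intrinsics and any distortion apply to the point x, -y, -z); pixel columns grow to the right and rows downward; lengths in m; the calibration is good to about 2 mm. A picture is of the moment at which its call begins: read the wrist's pose just before it. get_calibration takes no time and is no camera call.
- ticket.hand_in(): hands the job in, once; it reports no verdict.
The state is a dict: "time": time; "joint_pos": joint angles; "qvel": joint speeds; "effort": joint torques, N m; "tool_pos": TCP position; "orientation": TCP orientation; "contact_force": force on the tool from outside, world axes, zero at the start; "moment": the same for the moment, N m; "gripper_width": opening from 0.0 (shut) to 1.0 (fully open).
Only numpy, scipy, OpenCV 4.12 (cv2) and the standard library are available. Lean on these libraries where they do the work, as an engineer would, in place of code of your own. Each camera call takes 0.05 s, during which the arm holds its last target.

TASK

In the stockroom, swing the red latch lever fully aside, open the blue case's lid until it stands upright, and lift the white tote out by its black handle until it is wholly above the case's rim. Tilt the tote by about 35 degrees so that all four green wheels slide together into one of its two corners on the robot's side, the one towards the orange tray (left corner if that tray stands left of the case, right corner if right). Finish while holding the tote still like that in the gripper, wheels in the corner and touching nothing else; leave the lid open and the other things on the table where they are.

Things in the scene. Friction and masses are not known exactly. Their poses are not given: they have to be found in the camera images.
- case: Blue case, fixed to the table, 160 (x) x 220 (y) x 100 mm tall, 5 mm walls and floor, open on top under its lid. Origin at the centre of its underside; its x axis points away from the robot (turned by up to 0.22 rad), y to the left, z up.
- latch (a joint): Red latch lever, turning about an upright pivot in front of the case; its arm lies over the lid's front edge and blocks the lid. 0 to 0.15 rad at the start (arm pointing along the case's +x, over the lid), grows anticlockwise seen from above as it swings to the left (+y); free of the lid only beyond about 1.35 rad, stop at 1.7. Stays where it is left; about 1 N at the tab moves it.
- latch_tab (a point): Middle of the red upright round tab at the lever's end, 12 mm thick, 36 mm tall (this point is 18 mm below its top and 18 mm above the lever's arm, 27 mm above the closed lid's top), 55 mm from the pivot.
- latch_hinge (a point): Pivot of the latch lever (vertical axis), at the level of the underside of its arm, 1 mm above the lid's top; in the case's frame at x -100, y +65 mm.
- lid (a joint): Lid of the case, a grey panel 160 x 220 x 8 mm hinged along the case's far (+x) top edge. 0 closed, grows as its front edge rises; 1.57 is upright, stop at 1.9. A stiff hinge: it stays at any angle; about 3 N at the handle moves it.
- lid_handle (a point): Middle of the black round bar handle on the lid: bar 10 mm thick, 80 mm long along the lid's y, its centre 35 mm above the lid's upper face (two end posts), 145 mm from the hinge line and 15 mm from the front edge. With the lid open, bar and posts are on the side away from the robot. Its frame turns with the lid.
- lid_hinge (a point): Point at the middle of the lid's hinge line; the line runs along the case's y axis at x +80 mm, 100 mm above the table.
- tote_grip (a point): Centre of the black handle bar of the white tote: a level bar 12 mm wide (x), 14 mm tall, 180 mm long (y), over the tote's middle, held by an upright at each end, 77 mm above the tote's underside. Axes are the tote's: x away from the robot, y left, z up at the start.
- corner_left (a point): The tote's inner floor corner on the robot's side and left: tote x -59.5, y +87 mm, 3 mm above its underside, 74 mm below tote_grip.
- corner_right (a point): The tote's inner floor corner on the robot's side and right: tote x -59.5, y -87 mm, 3 mm above its underside, 74 mm below tote_grip.
- tote: The white tote: an open box 125 (x) x 180 (y) x 42 mm tall, walls and floor 3 mm, about 0.25 kg, standing loose in the case with about 12 mm play in x and 15 mm in y each way. Origin at the centre of its underside, axes as tote_grip.
- tray_orange: Orange order tray, 160 x 130 x 50 mm, stands loose to the left or to the right of the case; origin at the centre of its underside. It tells which corner is wanted. To be left alone.
- tray_grey: Grey order tray of the same size on the other side of the case. To be left alone.
- bottle: Green bottle, 54 mm thick, 150 mm tall, left alone. Origin at its underside.
- carton: Cardboard carton 130 x 100 x 80 mm, left alone. Origin at its underside.
- tape_roll: Full roll of brown packing tape lying flat, 66 mm across, 40 mm tall, left alone. Origin at its underside.
- wheel1_mid (a point): Centre of loose green wheel 1 with a yellow hub spot: a flat smooth plastic disc 20 mm across, 11 mm thick, 15 g, lying flat in the tote. It starts to slide at about 12 degrees of tilt.
- wheel2_mid (a point): Centre of loose green wheel 2 with a yellow hub spot: a flat smooth plastic disc 20 mm across, 11 mm thick, 15 g, lying flat in the tote. It starts to slide at about 12 degrees of tilt.
- wheel3_mid (a point): Centre of loose green wheel 3 with a yellow hub spot: a flat smooth plastic disc 20 mm across, 11 mm thick, 15 g, lying flat in the tote. It starts to slide at about 12 degrees of tilt.
- wheel4_mid (a point): Centre of loose green wheel 4 with a yellow hub spot: a flat smooth plastic disc 20 mm across, 11 mm thick, 15 g, lying flat in the tote. It starts to slide at about 12 degrees of tilt.

How it is judged:
By the outcome, as a careful person would: the job done as asked, in the order asked, and still so for the second after the job is handed in, while the arm keeps its last pose, push and grip.
It also fails if it takes over 61 s, if anything falls off the work surface, if the arm or the gripper's body presses on something with over 40 N, if the wrist force passes 120 N, or if a joint passes its speed limit or range.

## Working session

There is one attempt and no reset: what is moved stays moved. The work goes in short steps, Python scripts to look and compute and a tool call to move; the robot and the scene stay as the last step left them, time stands still between calls to the robot, and variables do not carry over. Pictures are saved under pics/ and viewed, and the job is handed in when it is done.

Besides the shell and the picture viewer there is one more tool, called after "Request:" as name(argument=value, ...) on one line, values as JSON. drive_tool: Moves the arm, as the interface text tells. Its arguments: {"type":"object","properties":{"commands":{"type":"array"},"squeeze":{"type":"number"}},"required":["commands"]}

```bash
mkdir -p pics; ls; python3 - <<'E'
from bench import ctrl, snapshot, get_calibration
import cv2, numpy as np
np.set_printoptions(precision=4,suppress=True)
print(ctrl.state())
for n in ("scene","side","wrist"):
    c=get_calibration(n); print(n,c)
for n in ("scene","side"):
    p,d=snapshot(n); cv2.imwrite(f"pics/{n}0.png",p[:,:,::-1]); np.savez(f"pics/{n}0.npz",p=p,d=d)
E
```

```text
pics
{'time': 0.0, 'joint_pos': array([-1.22  ,  0.0533,  1.6143, -0.    ,  1.476 , -0.119 ]), 'qvel': array([ 0.0018,  0.    , -0.002 , -0.0003,  0.0017, -0.0002]), 'effort': array([  0.0024, -39.368 , -37.0175,   0.0001,   0.007 ,  -0.    ]), 'tool_pos': array([ 0.2827, -0.5567,  0.2301]), 'orientation': array([-3.1395, -0.0002,  0.4698]), 'contact_force': array([ 0.4585, -0.2354,  0.4152]), 'moment': array([ 0.0532, -0.0141,  0.0058]), 'gripper_width': 0.9989115374153659}
scene {'intrinsics': array([[457.9109,   0.    , 254.2137],
       [  0.    , 457.9109, 186.2613],
       [  0.    ,   0.    ,   1.    ]]), 'view': array([[-0.7005,  0.7134, -0.0174,  0.3769],
       [-0.396 , -0.3684,  0.8411,  0.0995],
       [ 0.5936,  0.5961,  0.5406, -1.4916],
       [ 0.    ,  0.    ,  0.    ,  1.    ]])}
side {'intrinsics': array([[399.1726,   0.    , 248.236 ],
       [  0.    , 399.1726, 190.4852],
       [  0.    ,   0.    ,   1.    ]]), 'view': array([[-0.8349, -0.5504, -0.0072,  0.4394],
       [ 0.263 , -0.4105,  0.8731, -0.2356],
       [-0.4835,  0.7271,  0.4875, -1.0169],
       [ 0.    ,  0.    ,  0.    ,  1.    ]])}
wrist {'intrinsics': array([[271.3506,   0.    , 254.9285],
       [  0.    , 271.3506, 191.9802],
       [  0.    ,   0.    ,   1.    ]]), 'T_tool_cam': array([[ 0.0001,  0.9484,  0.3171,  0.0819],
       [ 1.    , -0.0003,  0.0006, -0.0005],
       [ 0.0007,  0.3171, -0.9484, -0.1429],
       [ 0.    ,  0.    ,  0.    ,  1.    ]])}
```

View pics/scene0.png

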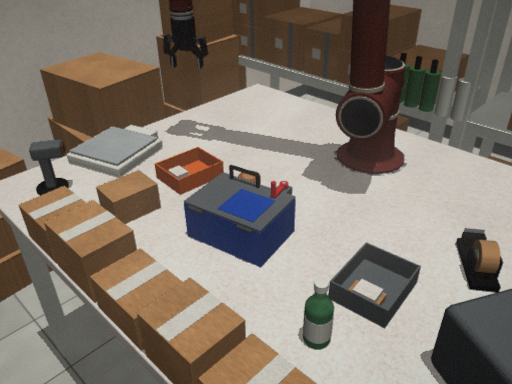

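View pics/side0.png

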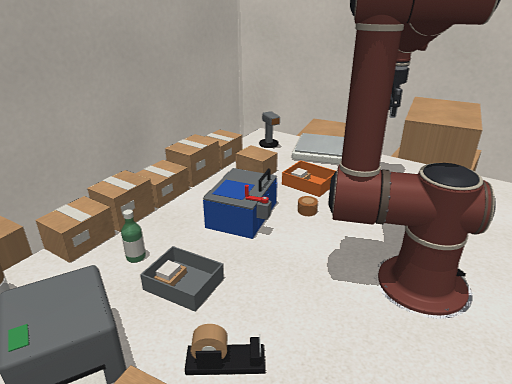

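The orange tray is at scene (188,168), beyond the case on the robot's right. The grey tray is at (375,283). The latch is at (280,188) and the lid handle at (245,177). Next I'll measure them from depth.

```bash
cat > h.py <<'E'
import numpy as np, cv2
from bench import ctrl, snapshot, get_calibration
from scipy.spatial.transform import Rotation as Rn
np.set_printoptions(precision=4,suppress=True)
def Rof(o): return Rn.from_euler('xyz',o).as_matrix()
def Ttool(s=None):
    s=s or ctrl.state(); T=np.eye(4); T[:3,:3]=Rof(s['orientation']); T[:3,3]=s['tool_pos']; return T
def camT(n,T=None):
    c=get_calibration(n)
    if n=='wrist': return c['intrinsics'],(Ttool() if T is None else T)@c['T_tool_cam']
    return c['intrinsics'],np.linalg.inv(c['view'])
def world(K,Tc,d):
    v,u=np.mgrid[:d.shape[0],:d.shape[1]]
    P=np.stack([(u-K[0,2])/K[0,0]*d,-(v-K[1,2])/K[1,1]*d,-d],-1)
    return P@Tc[:3,:3].T+Tc[:3,3]
def snap(n,tag=None):
    T=Ttool() if n=='wrist' else None
    K,Tc=camT(n,T); p,d=snapshot(n)
    if tag: cv2.imwrite(f'pics/{tag}.png',p[:,:,::-1])
    W=world(K,Tc,d); W[d<=0]=np.nan
    return p,d,W,K,Tc
def hsv(p): return cv2.cvtColor(p,cv2.COLOR_RGB2HSV)
def ray(K,Tc,u,v):
    r=np.array([(u-K[0,2])/K[0,0],-(v-K[1,2])/K[1,1],-1]); return Tc[:3,3],Tc[:3,:3]@r
def onz(K,Tc,u,v,z):
    o,r=ray(K,Tc,u,v); return o+r*(z-o[2])/r[2]
def proj(K,Tc,P):
    q=np.linalg.inv(Tc)@np.r_[P,1]; return K[0,0]*q[0]/-q[2]+K[0,2],K[1,1]*(-q[1])/-q[2]+K[1,2]
E
python3 - <<'E'
from h import *
for n in ("scene","side"):
    z=np.load(f"pics/{n}0.npz");p,d=z['p'],z['d'];K,Tc=camT(n);W=world(K,Tc,d);W[d<=0]=np.nan
    h=hsv(p);H,S,V=[h[...,i].astype(int) for i in range(3)]
    print(n,'cam',Tc[:3,3])
    reg=(np.abs(W[...,0]-0.6)<.35)&(np.abs(W[...,1])<.4)
    for nm,m in dict(red=((H<4)|(H>176))&(S>170)&(V>120),blue=(H>110)&(H<125)&(S>150),orange=(H>4)&(H<12)&(S>180)&(V>90)).items():
        m=m&reg; q=W[m]; 
        if len(q): print(nm,len(q),np.nanmedian(q,0),np.nanpercentile(q,2,axis=0),np.nanpercentile(q,98,axis=0))
    print([W[v,u] for v,u in ((205,245),(268,370))] if n=='scene' else [W[190,230]])
    m=reg&(np.abs(W[...,2]-.108)<.006)
    k=cv2.connectedComponentsWithStats(m.astype(np.uint8))
    for i in range(1,k[0]):
        if k[2][i,4]>800:
            q=W[k[1]==i]; r=cv2.minAreaRect(q[:,:2].astype(np.float32)*1000); print('lidz',k[2][i,4],np.median(q[:,2]),r)
E
```

```text
scene cam [1.1889 0.6569 0.7292]
red 59 [0.4799 0.0336 0.1165] [0.4545 0.0191 0.1143] [0.5131 0.044  0.1523]
blue 1425 [0.5967 0.0205 0.1074] [ 0.5279 -0.036   0.0411] [0.6484 0.0983 0.1102]
orange 222 [ 0.4399 -0.3594  0.0024] [ 0.4018 -0.3935 -0.001 ] [ 0.5578 -0.2692  0.0495]
[array([0.5826, 0.016 , 0.1106]), array([0.4564, 0.2908, 0.0019])]
lidz 3534 0.10715761682158065 ((553.479736328125, -20.631729125976562), (203.2576446533203, 222.68443298339844), 10.85191535949707)
side cam [-0.0629  0.8845  0.7046]
red 107 [0.4827 0.036  0.1181] [0.4439 0.0194 0.1115] [0.5068 0.0451 0.1534]
blue 47 [0.5286 0.0825 0.0045] [ 0.4659 -0.1259  0.0002] [0.6193 0.1032 0.1106]
orange 881 [ 0.467  -0.2824  0.0281] [ 0.3962 -0.3989  0.0013] [ 0.5543 -0.2631  0.051 ]
[array([0.5756, 0.0252, 0.1101])]
lidz 1752 0.10912774631958722 ((548.2823486328125, -22.735336303710938), (200.52027893066406, 227.85513305664062), 11.631945610046387)
```

```bash
python3 - <<'E'
from h import *
for n in ("scene","side"):
    z=np.load(f"pics/{n}0.npz");p,d=z['p'],z['d'];K,Tc=camT(n);W=world(K,Tc,d);W[d<=0]=np.nan
    reg=(np.abs(W[...,0]-0.56)<.15)&(np.abs(W[...,1])<.2)
    m=reg&(np.abs(W[...,2]-.108)<.004)
    q=W[m]; th=np.deg2rad(11)
    best=None
    for t in np.deg2rad(np.arange(5,16,.25)):
        X=q[:,0]*np.cos(t)+q[:,1]*np.sin(t); Y=-q[:,0]*np.sin(t)+q[:,1]*np.cos(t)
        a=[np.percentile(X,1),np.percentile(X,99.5),np.percentile(Y,.5),np.percentile(Y,99.5)]
        s=(a[1]-a[0])*(a[3]-a[2])
        if best is None or s<best[0]: best=(s,np.rad2deg(t),a)
    s,t,a=best;print(n,t,a,a[1]-a[0],a[3]-a[2])
    t=np.deg2rad(t);R=np.array([[np.cos(t),-np.sin(t)],[np.sin(t),np.cos(t)]])
    print('far edge mid based centre',R@[a[1]-.08,(a[2]+a[3])/2])
    # handle
    m=reg&(W[...,2]>.135)&(W[...,2]<.152); h=hsv(p); m&=(h[...,2]<70); q=W[m]
    print('handle',len(q),q.mean(0),[cv2.minAreaRect((q[:,:2]*1000).astype(np.float32))])
    v,u=np.where(m);print(u.min(),u.max(),v.min(),v.max())
E
python3 - <<'E'
import cv2
a=cv2.imread('pics/scene0.png')[150:270,160:320];b=cv2.imread('pics/side0.png')[160:250,190:340]
cv2.imwrite('pics/z1.png',cv2.resize(a,None,fx=5,fy=5,interpolation=2));cv2.imwrite('pics/z2.png',cv2.resize(b,None,fx=5,fy=5,interpolation=2))
E
```

```text
scene 12.25 [np.float64(0.467936553351054), np.float64(0.6319260603940893), np.float64(-0.24542842278309424), np.float64(-0.028219507277663137)] 0.16398950704303528 0.2172089155054311
far edge mid based centre [ 0.5684 -0.0166]
handle 109 [ 0.5124 -0.0565  0.144 ] [((512.108642578125, -57.90523910522461), (10.287527084350586, 86.41373443603516), 12.128198623657227)]
230 258 165 178
side 13.75 [np.float64(0.43594081552445896), np.float64(0.6225943328116), np.float64(-0.260712203641663), np.float64(-0.038944764580023446)] 0.18665351728714108 0.22176743906163954
far edge mid based centre [ 0.5627 -0.0166]
handle 56 [ 0.5021 -0.0535  0.1458] [((503.7843017578125, -59.72408676147461), (9.662038803100586, 88.28472137451172), 11.267289161682129)]
259 270 169 183
```

View pics/z1.png

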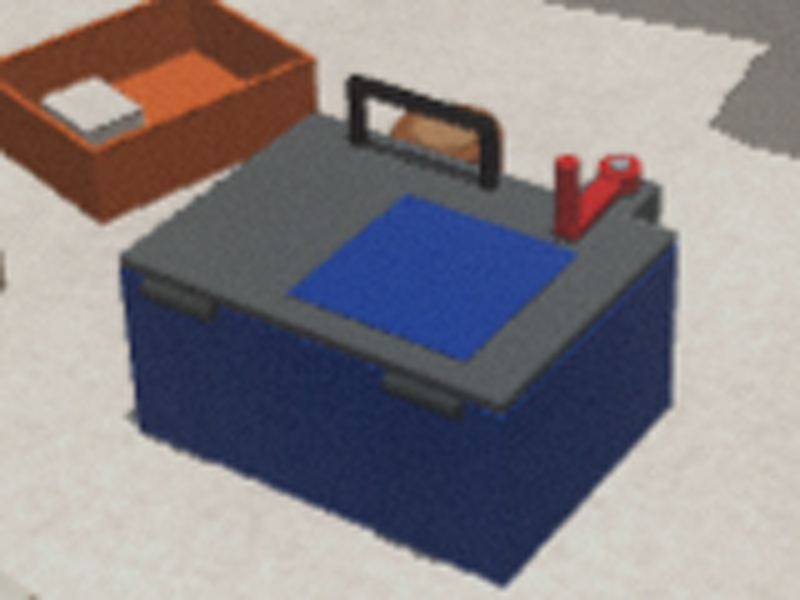

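View pics/z2.png

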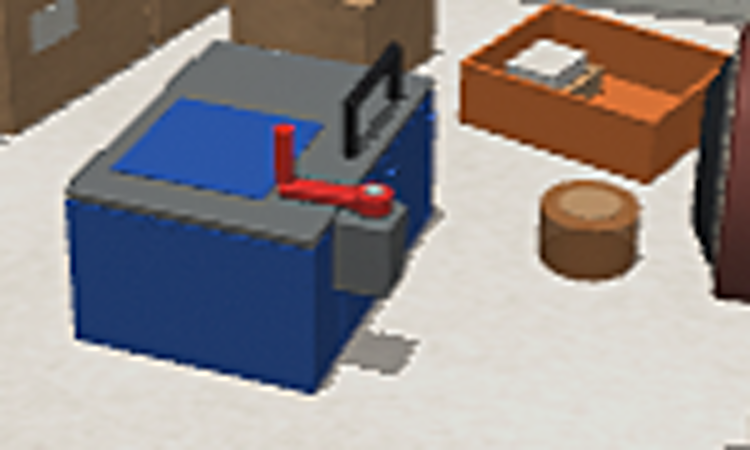

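The wanted corner is the right one, since the orange tray stands on -y. Next I'll write a helper that plans relative rows and then move the wrist camera over the case.

```bash
cat >> h.py <<'E'
def down(yaw): return Rof([np.pi,0,yaw])
def plan(P,R,claw,step=4.5,turn=8.0,T0=None,n=None):
    """rows (tool-frame) from measured (or T0) pose to P,R; rounded, with feedback"""
    T=(Ttool() if T0 is None else T0.copy()); P=np.asarray(P,float)
    dist=np.linalg.norm(P-T[:3,3])*100; w=Rn.from_matrix(T[:3,:3].T@R).as_rotvec(degrees=True)
    if n is None: n=int(max(1,np.ceil(dist/step),np.ceil(np.linalg.norm(w)/turn)))
    p0=T[:3,3].copy();R0=T[:3,:3].copy();rows=[]
    for i in range(1,n+1):
        Pi=p0+(P-p0)*i/n; Ri=R0@Rn.from_rotvec(w*i/n,degrees=True).as_matrix()
        a=np.round(Rn.from_matrix(T[:3,:3].T@Ri).as_rotvec(degrees=True),1)
        t=np.round(T[:3,:3].T@(Pi-T[:3,3])*100,1)
        rows.append([(a+0.).tolist(),(t+0.).tolist(),claw])
        T[:3,3]+=T[:3,:3]@t/100; T[:3,:3]=T[:3,:3]@Rn.from_rotvec(a,degrees=True).as_matrix()
    for i in range(0,len(rows),5): print(rows[i:i+5])
    return T
E
python3 -c "
from h import *
plan([.44,-.05,.36],down(1.77),0)"
```

```text
[[[0.0, 0.0, -5.7], [2.8, -2.9, -1.0], 0], [[0.0, 0.0, -5.8], [3.2, -2.7, -1.0], 0], [[0.0, 0.0, -5.7], [3.3, -2.3, -1.0], 0], [[0.0, 0.0, -5.7], [3.6, -1.9, -1.0], 0], [[0.0, 0.0, -5.8], [3.8, -1.6, -1.0], 0]]
[[[0.0, 0.0, -5.7], [3.9, -1.2, -1.0], 0], [[0.0, -0.1, -5.7], [4.0, -0.8, -0.9], 0], [[0.0, 0.0, -5.7], [4.0, -0.4, -1.0], 0], [[0.0, 0.0, -5.8], [4.1, 0.0, -1.0], 0], [[-0.1, 0.0, -5.7], [4.1, 0.4, -1.0], 0]]
[[[0.0, 0.0, -5.7], [4.0, 0.8, -1.0], 0], [[0.0, 0.0, -5.8], [3.9, 1.2, -1.0], 0], [[0.0, 0.0, -5.7], [3.8, 1.6, -1.0], 0]]
```

Request:
drive_tool(commands=[[[0, 0, -5.7], [2.8, -2.9, -1.0], 0], [[0, 0, -5.8], [3.2, -2.7, -1.0], 0], [[0, 0, -5.7], [3.3, -2.3, -1.0], 0], [[0, 0, -5.7], [3.6, -1.9, -1.0], 0], [[0, 0, -5.8], [3.8, -1.6, -1.0], 0]], squeeze=40)

```text
time: 0.6
tool_pos: [0.3437, -0.3604, 0.281]
orientation: [-3.141, -0.0, 0.974]
contact_force: [0.6, 0.7, 0.0]
gripper_width: 0.14
```

Request:
drive_tool(commands=[[[0, 0, -5.7], [3.9, -1.2, -1.0], 0], [[0, 0, -5.7], [4.0, -0.8, -0.9], 0], [[0, 0, -5.7], [4.0, -0.4, -1.0], 0], [[0, 0, -5.8], [4.1, 0, -1.0], 0], [[0, 0, -5.7], [4.1, 0.4, -1.0], 0]])

```text
time: 1.1
tool_pos: [0.4041, -0.1657, 0.3303]
orientation: [-3.141, -0.0, 1.474]
contact_force: [0.6, 0.4, -0.2]
gripper_width: -0.005
```

Request:
drive_tool(commands=[[[0, 0, -5.7], [4.0, 0.8, -1.0], 0], [[0, 0, -5.8], [3.9, 1.2, -1.0], 0], [[0, 0, -5.7], [3.8, 1.6, -1.0], 0], [[0, 0, 0], [0, 0, 0], 0], [[0, 0, 0], [0, 0, 0], 0]])

```text
time: 1.6
tool_pos: [0.4403, -0.0494, 0.36]
orientation: [-3.141, 0.0, 1.772]
contact_force: [0.5, -0.6, -1.3]
gripper_width: 0.003
```

```bash
python3 - <<'E'
from h import *
s=ctrl.state();print(s['time'],s['tool_pos'],s['orientation'],s['joint_pos'],s['qvel'])
p,d,W,K,Tc=snap('wrist','w1'); np.savez('pics/w1.npz',p=p,W=W,Tc=Tc,K=K)
E
```

```text
1.6 [ 0.4403 -0.0494  0.36  ] [-3.1411  0.0003  1.7716] [-0.2796 -0.4365  1.8272 -0.0005  1.7513 -0.4805] [-0.0436  0.003   0.0139  0.      0.0011 -0.0002]
```

View pics/w1.png

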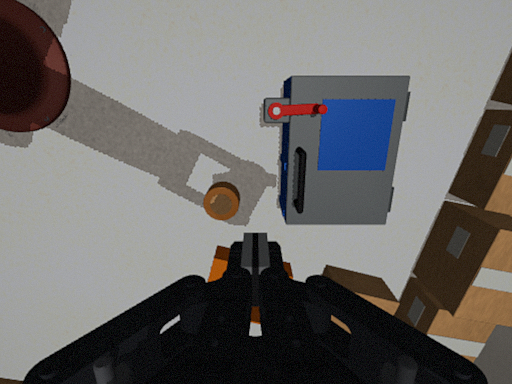

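The wrist view shows the lid spanning (288,75) to (408,222), the latch pivot at (276,111), the tab at (322,109) and the handle bar at about (299,180). I'll turn these into positions.

```bash
python3 - <<'E'
from h import *
z=np.load('pics/w1.npz');p,W,Tc,K=z['p'],z['W'],z['Tc'],z['K']
h=hsv(p);H,S,V=[h[...,i].astype(int) for i in range(3)]
m=(np.abs(W[...,2]-.108)<.008)&(W[...,0]>.4)&(W[...,0]<.7)&(abs(W[...,1])<.2)&~(((H<8)|(H>172))&(S>120))
k=cv2.connectedComponentsWithStats(m.astype(np.uint8));i=1+np.argmax(k[2][1:,4]);c=(k[1]==i).astype(np.uint8)
c=cv2.morphologyEx(c,cv2.MORPH_OPEN,np.ones((15,15)))
cn=max(cv2.findContours(c,0,2)[0],key=cv2.contourArea)[:,0]
hull=cv2.convexHull(cn)[:,0]
P=np.array([onz(K,Tc,u,v,.108)[:2] for u,v in hull],np.float32)*1000
r=cv2.minAreaRect(P);print('lid rect',r); print(np.nanmedian(W[c>0][:,2]))
red=((H<8)|(H>172))&(S>120)&(W[...,0]>.4)
q=W[red];print('red z',np.nanpercentile(q[:,2],[2,50,98]))
t=red&(W[...,2]>.143);v,u=np.where(t);print('tabtop px',u.mean(),v.mean(),len(u),onz(K,Tc,u.mean(),v.mean(),.153))
v,u=np.where(red);print(u.min(),u.max())
print('pivot',onz(K,Tc,276,111,.12))
hb=(V<60)&(W[...,2]>.13)&(W[...,2]<.155)&(W[...,0]>.4)&(W[...,0]<.56);v,u=np.where(hb);
P=np.array([onz(K,Tc,a,b,.148)[:2] for a,b in zip(u,v)],np.float32)*1000
print('handle',len(u),cv2.minAreaRect(P),W[hb].mean(0),np.median(W[hb][:,2]))
E
```

```text
lid rect ((564.8983154296875, -16.741073608398438), (162.87147521972656, 217.7611846923828), 11.712016105651855)
0.10882285551593404
red z [0.1082 0.1523 0.4558]
tabtop px 277.20926243567754 300.42195540308745 583 [ 0.5172 -0.2519  0.153 ]
127 479
pivot [0.4542 0.0248 0.12  ]
handle 495 ((501.18377685546875, -30.31995391845703), (19.10154151916504, 145.2807159423828), 6.156949043273926) [ 0.5049 -0.0523  0.1466] 0.14745956225809725
```

```bash
cat >> h.py <<'E'
CY=0.207; C0=np.array([.5655,-.0167]); RC=np.array([[np.cos(CY),-np.sin(CY)],[np.sin(CY),np.cos(CY)]])
def cw(x,y,z): return np.r_[C0+RC@[x,y],z]
def wc(P): return np.r_[RC.T@(np.asarray(P)[:2]-C0),P[2]]
E
python3 - <<'E'
from h import *
z=np.load('pics/w1.npz');p,W,Tc,K=z['p'],z['W'],z['Tc'],z['K']
h=hsv(p);H,S,V=[h[...,i].astype(int) for i in range(3)]
U=np.arange(512)[None]+0*H;Vv=np.arange(384)[:,None]+0*H
roi=(U>260)&(U<335)&(Vv>90)&(Vv<130)&((H<8)|(H>172))&(S>120)
v,u=np.where(roi&(W[...,2]>.143));print(u.mean(),v.mean(),len(u));P=onz(K,Tc,u.mean(),v.mean(),.153);print('tab',P,wc(P),W[v,u].mean(0))
pv=cw(-.1,.065,.109);print('pivot',pv,'px',proj(K,Tc,pv))
t=wc(P)[:2]-[-.1,.065];print('angle',np.arctan2(t[1],t[0]),np.hypot(*t))
hb=(V<60)&(W[...,2]>.13)&(W[...,2]<.155)&(U>285)&(U<315)&(Vv>140)&(Vv<218);v,u=np.where(hb)
P=np.array([onz(K,Tc,a,b,.148) for a,b in zip(u,v)]);print('handle',cv2.minAreaRect((P[:,:2]*1000).astype(np.float32)),wc(P.mean(0)),wc(W[hb].mean(0)))
E
```

```text
320.9756097560976 108.63414634146342 82
tab [0.5053 0.0391 0.153 ] [-0.0474  0.067   0.153 ] [0.5055 0.0391 0.1523]
pivot [0.4543 0.0264 0.109 ] px (np.float64(275.73145477331974), np.float64(109.59503998418961))
angle 0.038060119726503985 0.05262863720533206
handle ((504.80999755859375, -58.160457611083984), (11.551765441894531, 89.2245101928711), 12.20463752746582) [-0.0676 -0.0266  0.148 ] [-0.0674 -0.0269  0.1468]
```

```bash
python3 - <<'E'
from h import *
pv=np.array([-.1,.065]);R=down(np.pi/2+CY)
f=lambda a,z,r=.053: cw(*(pv+r*np.array([np.cos(a),np.sin(a)])),z)
print('up');T=plan(f(-.58,.20),R,0)
print('dn');T=plan(f(-.58,.128),R,0,T0=T,step=3)
print('arc')
for a in np.linspace(-.58,1.15,11)[1:]: T=plan(f(a,.128),R,0,T0=T,n=1)
E
```

```text
up
[[[0.0, 0.0, -0.1], [0.9, 1.5, 3.2], 0], [[0.0, 0.0, -0.1], [0.8, 1.5, 3.2], 0], [[0.0, 0.0, -0.1], [0.9, 1.4, 3.2], 0], [[0.0, 0.0, -0.1], [0.9, 1.5, 3.2], 0], [[-0.1, 0.0, -0.1], [0.8, 1.5, 3.2], 0]]
dn
[[[0.0, 0.0, 0.0], [0.0, 0.0, 2.4], 0], [[0.0, 0.0, 0.0], [0.0, 0.0, 2.4], 0], [[0.0, 0.0, 0.0], [0.0, 0.0, 2.4], 0]]
arc
[[[0.0, 0.0, 0.0], [0.8, 0.4, 0.0], 0]]
[[[0.0, 0.0, 0.0], [0.9, 0.3, 0.0], 0]]
[[[0.0, 0.0, 0.0], [0.9, 0.1, 0.0], 0]]
[[[0.0, 0.0, 0.0], [0.9, 0.0, 0.0], 0]]
[[[0.0, 0.0, 0.0], [0.9, -0.2, 0.0], 0]]
[[[0.0, 0.0, 0.0], [0.9, -0.3, 0.0], 0]]
[[[0.0, 0.0, 0.0], [0.8, -0.5, 0.0], 0]]
[[[0.0, 0.0, 0.0], [0.6, -0.6, 0.0], 0]]
[[[0.0, 0.0, 0.0], [0.6, -0.7, 0.0], 0]]
[[[0.0, 0.0, 0.0], [0.5, -0.8, 0.0], 0]]
```

Request:
drive_tool(commands=[[[0, 0, -0.1], [0.9, 1.5, 3.2], 0], [[0, 0, -0.1], [0.8, 1.5, 3.2], 0], [[0, 0, -0.1], [0.9, 1.4, 3.2], 0], [[0, 0, -0.1], [0.9, 1.5, 3.2], 0], [[0, 0, -0.1], [0.8, 1.5, 3.2], 0]])

```text
time: 2.15
tool_pos: [0.5039, 0.0058, 0.1982]
orientation: [-3.141, -0.0, 1.775]
contact_force: [0.7, 0.3, 0.7]
gripper_width: 0.001
```

Request:
drive_tool(commands=[[[0, 0, 0], [0, 0, 2.4], 0], [[0, 0, 0], [0, 0, 2.4], 0], [[0, 0, 0], [0, 0, 2.4], 0], [[0, 0, 0], [0, 0, 0], 0]])

```text
time: 2.55
tool_pos: [0.5007, 0.0058, 0.1234]
orientation: [-3.133, -0.003, 1.776]
contact_force: [0.0, 1.1, -0.5]
gripper_width: -0.002
```

```bash
python3 - <<'E'
from h import *
for i in range(2):
    s=ctrl.state();print(s['time'],s['tool_pos'],s['orientation'],s['contact_force'],wc(s['tool_pos']),s['joint_pos'])
p,d,W,K,Tc=snap('wrist','w2');p,d,W,K,Tc=snap('side','s2')
s=ctrl.state();print(s['time'],s['tool_pos'],s['orientation'],s['contact_force'])
E
python3 -c "
import cv2
b=cv2.imread('pics/s2.png')[110:250,170:340];cv2.imwrite('pics/s2z.png',cv2.resize(b,None,fx=4,fy=4,interpolation=2))"
```

```text
2.55 [0.5007 0.0058 0.1234] [-3.1327 -0.0029  1.7756] [ 0.0196  1.0784 -0.5131] [-0.0588  0.0354  0.1234] [-0.1369 -0.1499  1.9939 -0.0003  1.3069 -0.3417]
2.55 [0.5007 0.0058 0.1234] [-3.1327 -0.0029  1.7756] [ 0.0196  1.0784 -0.5131] [-0.0588  0.0354  0.1234] [-0.1369 -0.1499  1.9939 -0.0003  1.3069 -0.3417]
2.65 [0.5036 0.0059 0.1279] [-3.14   -0.0004  1.7764] [0.4384 0.7544 0.3134]
```

View pics/s2z.png

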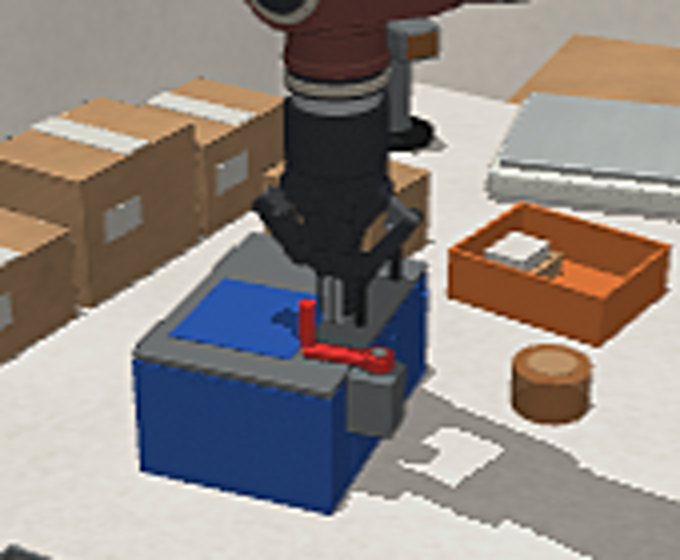

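View pics/w2.png

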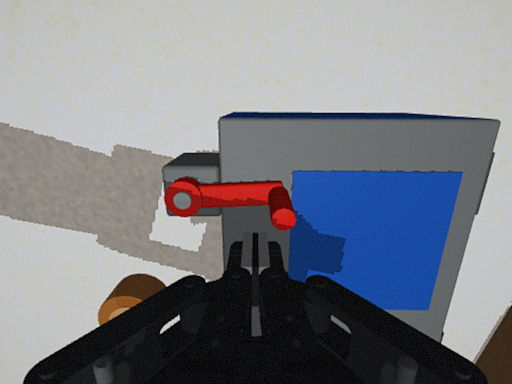

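The closed fingers sit beside the tab, which is at (283,218) in the wrist view, and clear of the handle. The arc push comes next.

Request:
drive_tool(commands=[[[0, 0, 0], [0.8, 0.4, 0], 0], [[0, 0, 0], [0.9, 0.3, 0], 0], [[0, 0, 0], [0.9, 0.1, 0], 0], [[0, 0, 0], [0.9, 0, 0], 0], [[0, 0, 0], [0.9, -0.2, 0], 0]])

```text
time: 3.15
tool_pos: [0.5009, 0.0521, 0.1287]
orientation: [3.141, 0.001, 1.78]
contact_force: [-0.5, -1.2, -0.2]
gripper_width: 0.0
```

Request:
drive_tool(commands=[[[0, 0, 0], [0.9, -0.3, 0], 0], [[0, 0, 0], [0.8, -0.5, 0], 0], [[0, 0, 0], [0.6, -0.6, 0], 0], [[0, 0, 0], [0.6, -0.7, 0], 0], [[0, 0, 0], [0.5, -0.8, 0], 0]])

```text
time: 3.65
tool_pos: [0.465, 0.0721, 0.1278]
orientation: [-3.138, 0.018, 1.781]
contact_force: [3.7, -35.4, -3.1]
gripper_width: -0.0
```

Request:
drive_tool(commands=[[[0, 0, 0], [0, 0, 0], 0], [[0, 0, 0], [0, 0, 0], 0]])

```text
time: 3.85
tool_pos: [0.465, 0.0789, 0.1283]
orientation: [3.141, -0.001, 1.778]
contact_force: [0.1, -0.4, -1.1]
gripper_width: -0.003
```

```bash
python3 - <<'E'
from h import *
s=ctrl.state();print(s['time'],s['tool_pos'],s['orientation'],s['contact_force'],wc(s['tool_pos']))
p,d,W,K,Tc=snap('wrist','w3');
h=hsv(p);m=((h[...,0]<8)|(h[...,0]>172))&(h[...,1]>120)
q=W[m];q=q[(q[:,2]>.145)&(q[:,2]<.158)&(np.linalg.norm(q[:,:2]-cw(-.1,.065,0)[:2],axis=1)<.075)]
print(len(q));P=wc(q.mean(0));t=P[:2]-[-.1,.065];print(P,np.arctan2(t[1],t[0]),np.hypot(*t))
E
```

```text
3.85 [0.465  0.0789 0.1283] [ 3.1413 -0.001   1.7781] [ 0.0733 -0.4125 -1.0564] [-0.0787  0.1142  0.1283]
534
[-0.0983  0.1213  0.1521] 1.5403118617049183 0.05629817908076939
```

View pics/w3.png

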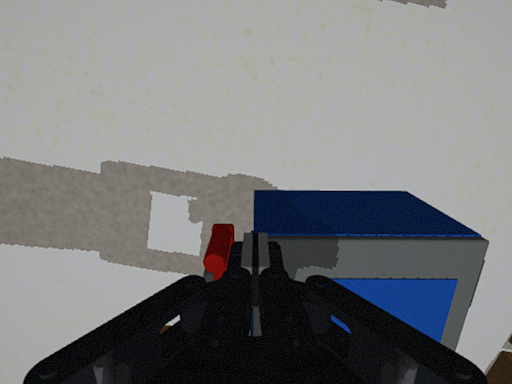

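The latch reads about 1.54 rad, which clears the lid. I'll nudge it further towards its stop and then rise.

Request:
drive_tool(commands=[[[0, 0, 0], [0, -0.2, 0], 0], [[0, 0, 0], [0, -0.2, 0], 0], [[0, 0, 0], [0, -0.1, 0], 0], [[0, 0, 0], [0, 0, 0], 0]])

```text
time: 4.3
tool_pos: [0.4605, 0.0778, 0.1283]
orientation: [3.142, -0.0, 1.779]
contact_force: [1.0, 0.3, 0.4]
gripper_width: -0.001
```

```bash
python3 - <<'E'
from h import *
s=ctrl.state();print(s['time'],s['tool_pos'],s['orientation'],s['contact_force'],wc(s['tool_pos']))
p,d,W,K,Tc=snap('wrist','w4');
h=hsv(p);m=((h[...,0]<8)|(h[...,0]>172))&(h[...,1]>120)
q=W[m];q=q[(q[:,2]>.145)&(q[:,2]<.158)&(np.linalg.norm(q[:,:2]-cw(-.1,.065,0)[:2],axis=1)<.075)]
print(len(q));P=wc(q.mean(0));t=P[:2]-[-.1,.065];print(P,np.arctan2(t[1],t[0]),np.hypot(*t))
R=down(np.pi/2+CY)
T=plan(cw(-.074,.114,.23),R,.4)
T=plan(cw(-.066,-.027,.20),R,.4,T0=T)
T=plan(cw(-.066,-.027,.128),R,.4,T0=T,step=2.5)
E
```

```text
4.3 [0.4605 0.0778 0.1283] [ 3.1415 -0.0002  1.779 ] [1.0494 0.2501 0.3832] [-0.0833  0.114   0.1283]
527
[-0.102   0.1212  0.1521] 1.606868957610088 0.05625720852211156
[[[0.0, 0.0, 0.0], [0.0, 0.3, -3.4], 0.4], [[0.0, 0.0, 0.0], [0.0, 0.3, -3.4], 0.4], [[0.0, 0.0, 0.1], [0.0, 0.3, -3.4], 0.4]]
[[[0.0, 0.0, 0.0], [-3.5, 0.2, 0.8], 0.4], [[0.0, 0.0, 0.0], [-3.5, 0.2, 0.7], 0.4], [[0.0, 0.0, 0.0], [-3.6, 0.2, 0.8], 0.4], [[0.0, 0.0, 0.0], [-3.5, 0.2, 0.7], 0.4]]
[[[0.0, 0.0, 0.0], [0.0, 0.0, 2.4], 0.4], [[0.0, 0.0, 0.0], [0.0, 0.0, 2.4], 0.4], [[0.0, 0.0, 0.0], [0.0, 0.0, 2.4], 0.4]]
```

Request:
drive_tool(commands=[[[0, 0, 0], [0, -0.2, 0], 0], [[0, 0, 0], [0, -0.2, 0], 0], [[0, 0, 0], [0, 0, 0], 0], [[0, 0, 0], [0, 0.3, 0], 0]])

```text
time: 4.75
tool_pos: [0.4593, 0.0772, 0.1281]
orientation: [-3.141, 0.0, 1.779]
contact_force: [0.2, 0.0, 0.3]
gripper_width: -0.0
```

Request:
drive_tool(commands=[[[0, 0, 0], [0, 0.4, -3.4], 0.2], [[0, 0, 0], [0, 0.3, -3.4], 0.4], [[0, 0, 0], [0, 0.3, -3.4], 0.4], [[0, 0, 0], [-3.5, 0.2, 0.8], 0.4], [[0, 0, 0], [-3.5, 0.2, 0.7], 0.4]])

```text
time: 5.25
tool_pos: [0.4892, 0.0113, 0.2173]
orientation: [3.138, 0.002, 1.781]
contact_force: [-0.3, 1.0, -0.9]
gripper_width: 0.401
```

Request:
drive_tool(commands=[[[0, 0, 0], [-3.6, 0.2, 0.8], 0.4], [[0, 0, 0], [-3.5, 0.2, 0.7], 0.4], [[0, 0, 0], [0, 0, 0], 0.4], [[0, 0, 0], [0, 0, 0], 0.4]])

```text
time: 5.65
tool_pos: [0.5062, -0.0572, 0.1999]
orientation: [-3.14, -0.001, 1.777]
contact_force: [-0.6, 0.3, 0.7]
gripper_width: 0.398
```

```bash
python3 - <<'E'
from h import *
s=ctrl.state();print(s['time'],s['tool_pos'],s['orientation'],s['contact_force'],wc(s['tool_pos']),s['gripper_width'])
p,d,W,K,Tc=snap('wrist','w5');
h=hsv(p);m=((h[...,0]<8)|(h[...,0]>172))&(h[...,1]>120)
q=W[m];q=q[(q[:,2]>.145)&(q[:,2]<.158)&(np.linalg.norm(q[:,:2]-cw(-.1,.065,0)[:2],axis=1)<.075)]
print(len(q));P=wc(q.mean(0));t=P[:2]-[-.1,.065];print(P,np.arctan2(t[1],t[0]),np.hypot(*t))
R=down(np.pi/2+CY)
T=plan(cw(-.066,-.027,.128),R,.4,step=2.5)
E
```

```text
5.65 [ 0.5062 -0.0572  0.1999] [-3.1404 -0.0009  1.7772] [-0.636   0.2702  0.71  ] [-0.0663 -0.0275  0.1999] 0.398289989757487
35
[-0.1022  0.1011  0.1472] 1.6321380660701588 0.0361545513266853
[[[0.0, 0.0, 0.0], [0.0, 0.0, 2.4], 0.4], [[0.0, 0.0, 0.0], [0.0, 0.0, 2.4], 0.4], [[0.0, 0.0, 0.0], [0.0, 0.0, 2.4], 0.4]]
```

View pics/w5.png

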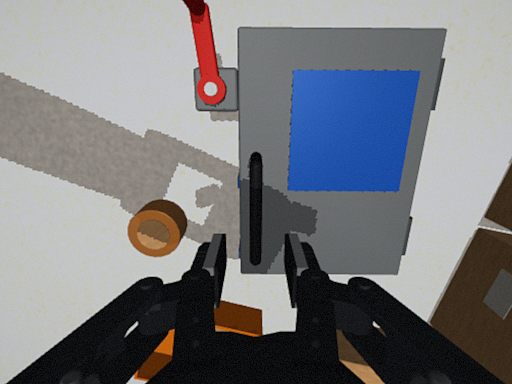

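The latch arm at (205,50) now points left and clear of the lid. The handle bar at (256,210) is centred between the jaws, so I'll descend and grip it lightly.

Request:
drive_tool(commands=[[[0, 0, 0], [0, 0, 2.4], 0.4], [[0, 0, 0], [0, 0, 2.4], 0.4], [[0, 0, 0], [0, 0, 2.4], 0.4], [[0, 0, 0], [0, 0, 0], 0.4], [[0, 0, 0], [0, 0, 0], 0.0]], squeeze=25)

```text
time: 6.2
tool_pos: [0.5064, -0.0559, 0.1287]
orientation: [-3.141, -0.0, 1.78]
contact_force: [0.6, -0.5, -1.0]
gripper_width: 0.243
```

Request:
drive_tool(commands=[[[0, 0, 0], [0, 0, 0], 0], [[0, 0, 0], [0, 0, 0], 0], [[0, 0, 0], [0, 0, 0], 0]])

```text
time: 6.5
tool_pos: [0.5065, -0.0566, 0.1299]
orientation: [3.142, -0.0, 1.779]
contact_force: [-5.5, 1.2, 3.7]
gripper_width: 0.105
```

```bash
python3 - <<'E'
from h import *
s=ctrl.state();print(s['time'],s['tool_pos'],s['orientation'],s['contact_force'],wc(s['tool_pos']),s['gripper_width'],s['joint_pos'])
c=wc(s['tool_pos']); b0=np.array([c[0],c[2]+.015]) # bar centre
h=np.array([.08,.100]); v=b0-h; print('r',np.hypot(*v),np.hypot(.145,.043))
R=down(s['orientation'][2]); T=Ttool(s)
N=20
import sys
for th in np.linspace(0,1.6,N+1)[1:]:
    # rotating by th: front edge rises (clockwise seen with x right,z up)
    b=h+np.array([np.cos(th)*v[0]+np.sin(th)*v[1],-np.sin(th)*v[0]+np.cos(th)*v[1]])
    print(round(th,2),b,end=' ');T=plan(np.r_[cw(b[0],c[1],b[1]-.015)],R,0,T0=T,n=1)
E
```

```text
6.5 [ 0.5065 -0.0566  0.1299] [ 3.1415 -0.0002  1.7789] [-5.4651  1.172   3.7049] [-0.066  -0.0269  0.1299] 0.10490653619526748 [-0.2576 -0.1411  1.9745  0.0003  1.3082 -0.4658]
r 0.15273510321285125 0.15124152868838636
0.08 [-0.0619  0.1564] [[[0.0, 0.0, 0.0], [0.0, 0.4, -1.2], 0]]
0.16 [-0.057   0.1676] [[[0.0, 0.0, 0.0], [0.0, 0.5, -1.1], 0]]
0.24 [-0.0511  0.1783] [[[0.0, 0.0, 0.0], [0.0, 0.6, -1.0], 0]]
0.32 [-0.0444  0.1886] [[[0.0, 0.0, 0.0], [0.0, 0.7, -1.1], 0]]
0.4 [-0.037   0.1982] [[[0.0, 0.0, 0.0], [0.0, 0.7, -0.9], 0]]
0.48 [-0.0287  0.2073] [[[0.0, 0.0, 0.0], [0.0, 0.8, -0.9], 0]]
0.56 [-0.0198  0.2156] [[[0.0, 0.0, 0.0], [0.0, 0.9, -0.9], 0]]
0.64 [-0.0103  0.2232] [[[0.0, 0.0, 0.0], [0.0, 1.0, -0.7], 0]]
0.72 [-0.0001  0.23  ] [[[0.0, 0.0, 0.0], [0.0, 1.0, -0.7], 0]]
0.8 [0.0105 0.236 ] [[[0.0, 0.0, 0.0], [0.0, 1.1, -0.6], 0]]
0.88 [0.0216 0.2411] [[[0.0, 0.0, 0.0], [0.0, 1.1, -0.5], 0]]
0.96 [0.0331 0.2453] [[[0.0, 0.0, 0.0], [0.0, 1.1, -0.4], 0]]
1.04 [0.0448 0.2486] [[[0.0, 0.0, 0.0], [0.0, 1.2, -0.4], 0]]
1.12 [0.0568 0.251 ] [[[0.0, 0.0, 0.0], [0.0, 1.2, -0.2], 0]]
1.2 [0.069  0.2523] [[[0.0, 0.0, 0.0], [0.0, 1.2, -0.1], 0]]
1.28 [0.0812 0.2527] [[[0.0, 0.0, 0.0], [0.0, 1.2, -0.1], 0]]
1.36 [0.0934 0.2521] [[[0.0, 0.0, 0.0], [0.0, 1.2, 0.1], 0]]
1.44 [0.1055 0.2506] [[[0.0, 0.0, 0.0], [0.0, 1.2, 0.1], 0]]
1.52 [0.1175 0.2481] [[[0.0, 0.0, 0.0], [0.0, 1.2, 0.3], 0]]
1.6 [0.1292 0.2446] [[[0.0, 0.0, 0.0], [0.0, 1.2, 0.3], 0]]
```

Request:
drive_tool(commands=[[[0, 0, 0], [0, 0.4, -1.2], 0], [[0, 0, 0], [0, 0.5, -1.1], 0], [[0, 0, 0], [0, 0.6, -1.0], 0], [[0, 0, 0], [0, 0.7, -1.1], 0], [[0, 0, 0], [0, 0.7, -0.9], 0]])

```text
time: 7.0
tool_pos: [0.533, -0.0512, 0.1832]
orientation: [-3.135, -0.0, 1.779]
contact_force: [-13.8, -0.4, 6.0]
gripper_width: 0.105
```

```bash
python3 - <<'E'
from h import *
s=ctrl.state();print(s['time'],s['tool_pos'],s['orientation'],s['contact_force'],wc(s['tool_pos']),s['gripper_width'])
p,d,W,K,Tc=snap('side','s6');cv2.imwrite('pics/s6z.png',cv2.resize(p[110:250,170:340,::-1],None,fx=4,fy=4))
E
```

```text
7.0 [ 0.533  -0.0512  0.1832] [-3.1347 -0.0003  1.7787] [-13.7977  -0.4468   6.0046] [-0.0389 -0.0271  0.1832] 0.10527459738357389
```

View pics/s6z.png

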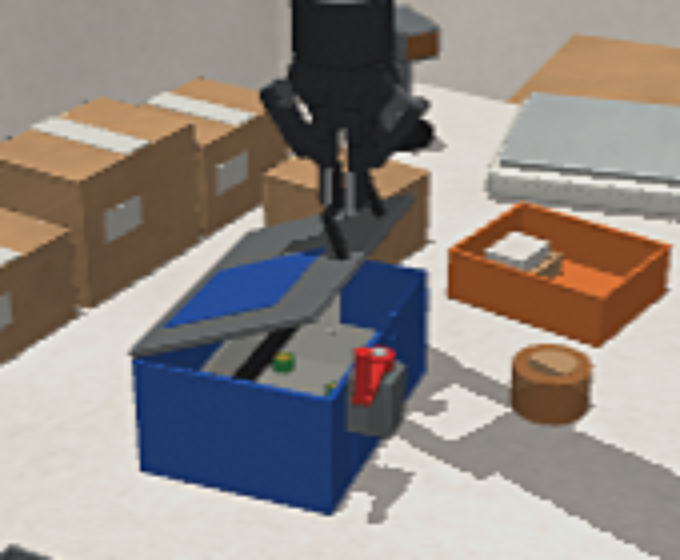

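The lid is rising with the bar in the jaws, so I'll continue along the arc.

Request:
drive_tool(commands=[[[0, 0, 0], [0, 0.8, -0.9], 0], [[0, 0, 0], [0, 0.9, -0.9], 0], [[0, 0, 0], [0, 1.0, -0.7], 0], [[0, 0, 0], [0, 1.0, -0.7], 0], [[0, 0, 0], [0, 1.1, -0.6], 0]])

```text
time: 7.55
tool_pos: [0.5825, -0.0412, 0.224]
orientation: [3.14, 0.002, 1.779]
contact_force: [-8.3, -0.6, 8.7]
gripper_width: 0.103
```

Request:
drive_tool(commands=[[[0, 0, 0], [0, 1.1, -0.5], 0], [[0, 0, 0], [0, 1.1, -0.4], 0], [[0, 0, 0], [0, 1.2, -0.4], 0], [[0, 0, 0], [0, 1.2, -0.2], 0], [[0, 0, 0], [0, 1.2, -0.1], 0]])

```text
time: 8.05
tool_pos: [0.6402, -0.0294, 0.2384]
orientation: [3.138, 0.002, 1.778]
contact_force: [-3.0, -1.4, 3.5]
gripper_width: 0.104
```

```bash
python3 - <<'E'
from h import *
s=ctrl.state();print(s['time'],s['tool_pos'],s['orientation'],s['contact_force'],wc(s['tool_pos']),s['gripper_width'])
p,d,W,K,Tc=snap('side','s7');cv2.imwrite('pics/s7z.png',cv2.resize(p[110:250,170:340,::-1],None,fx=4,fy=4))
E
```

```text
8.05 [ 0.6402 -0.0294  0.2384] [3.1385 0.0023 1.7785] [-2.9501 -1.3903  3.4732] [ 0.0705 -0.0278  0.2384] 0.10426878741858125
```

View pics/s7z.png

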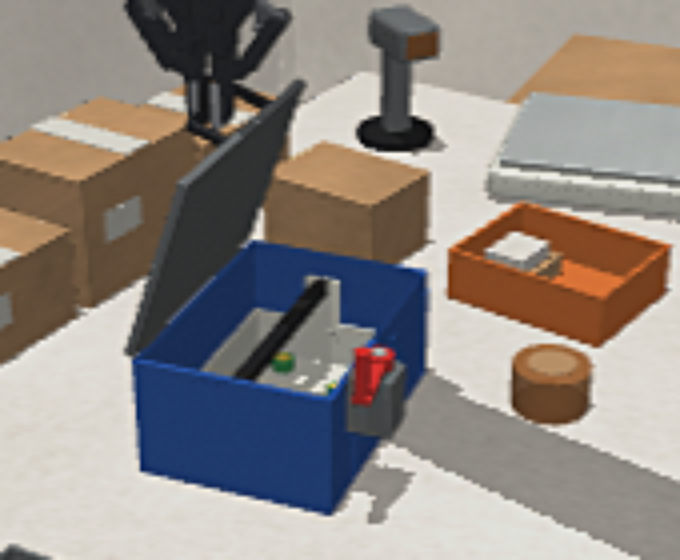

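Request:
drive_tool(commands=[[[0, 0, 0], [0, 1.2, -0.1], 0], [[0, 0, 0], [0, 1.2, 0.1], 0], [[0, 0, 0], [0, 1.2, 0.1], 0], [[0, 0, 0], [0, 1.2, 0.3], 0]])

```text
time: 8.5
tool_pos: [0.687, -0.0198, 0.2319]
orientation: [3.14, 0.002, 1.778]
contact_force: [-1.4, -5.6, 5.8]
gripper_width: 0.104
```

Request:
drive_tool(commands=[[[0, 0, 0], [0, 0.9, 0.2], 0], [[0, 0, 0], [0, 0, 0], 0], [[0, 0, 0], [0, 0, 0], 0]])

```text
time: 8.8
tool_pos: [0.6962, -0.0177, 0.2289]
orientation: [3.139, 0.002, 1.778]
contact_force: [3.9, -4.9, 1.2]
gripper_width: 0.101
```

```bash
python3 - <<'E'
from h import *
s=ctrl.state();print(s['time'],s['tool_pos'],s['orientation'],s['contact_force'],wc(s['tool_pos']),s['gripper_width'])
p,d,W,K,Tc=snap('side','s8');cv2.imwrite('pics/s8z.png',cv2.resize(p[90:250,150:340,::-1],None,fx=4,fy=4))
# panel plane from robot side points
C=(W.reshape(-1,3)[:,:2]-C0)@RC; z=W.reshape(-1,3)[:,2]
m=(C[:,0]>.04)&(C[:,0]<.14)&(abs(C[:,1]-.03)<.07)&(z>.12)&(z<.24)
a=np.polyfit(z[m],C[m,0],1);print(m.sum(),'lean slope',a,'lid angle ~',np.pi/2+np.arctan(a[0]))
E
```

```text
8.8 [ 0.6962 -0.0177  0.2289] [3.1386 0.0016 1.7784] [ 3.8898 -4.889   1.1885] [ 0.1277 -0.0279  0.2289] 0.10056212810157883
796 lean slope [0.0404 0.0736] lid angle ~ 1.611184625737124
```

View pics/s8z.png

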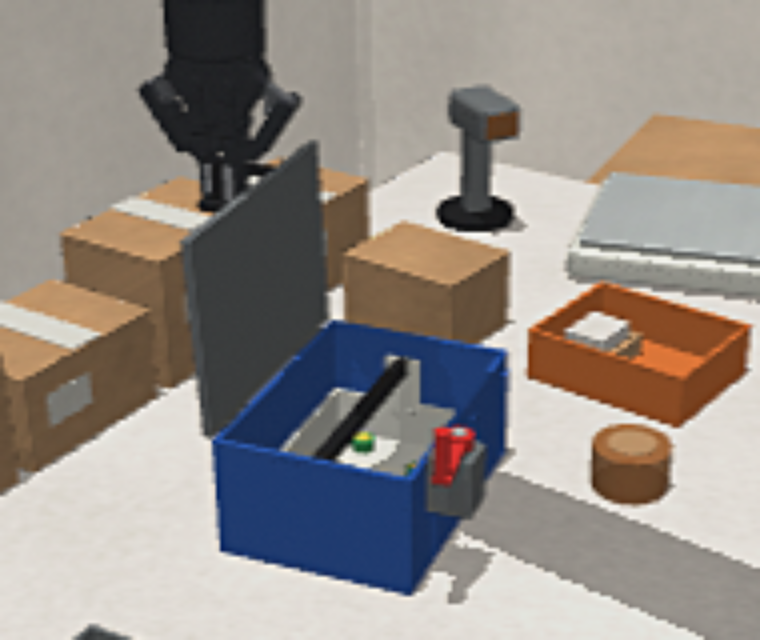

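The lid stands at about 1.6 rad. I'll release with a small opening, rise, and come back over the case.

Request:
drive_tool(commands=[[[0, 0, 0], [0, 0, 0], 0.25], [[0, 0, 0], [0, 0, 0], 0.25], [[0, 0, 0], [0, 0, 0], 0.25], [[0, 0, 0], [0, 0, -2], 0.25], [[0, 0, 0], [0, 0, -3], 0.25]])

```text
time: 9.35
tool_pos: [0.6929, -0.0165, 0.2761]
orientation: [-3.136, -0.003, 1.779]
contact_force: [0.6, -0.5, 0.3]
gripper_width: 0.254
```

Request:
drive_tool(commands=[[[0, 0, 0], [0, 0, -4], 0.25], [[0, 0, 0], [0, 0, -4], 0.25], [[0, 0, 0], [0.5, -4, -1], 0.25], [[0, 0, 0], [0.5, -4, 0], 0.25], [[0, 0, 0], [0.5, -4, 0], 0.25]])

```text
time: 9.85
tool_pos: [0.5728, -0.0269, 0.3698]
orientation: [3.14, -0.0, 1.78]
contact_force: [0.1, -0.4, -0.4]
gripper_width: 0.247
```

Request:
drive_tool(commands=[[[0, 0, 0], [0.5, -2, 0], 0.4], [[0, 0, 0], [0, 0, 0], 0.4], [[0, 0, 0], [0, 0, 0], 0.4]])

```text
time: 10.15
tool_pos: [0.5534, -0.0263, 0.3695]
orientation: [3.14, -0.0, 1.779]
contact_force: [-0.0, 0.5, 0.2]
gripper_width: 0.402
```

```bash
python3 - <<'E'
from h import *
s=ctrl.state();print(s['time'],s['tool_pos'],s['orientation'],s['contact_force'],wc(s['tool_pos']),s['gripper_width'])
p,d,W,K,Tc=snap('wrist','w9'); np.savez('pics/w9.npz',p=p,W=W,Tc=Tc,K=K)
p,d,W,K,Tc=snap('side','s9')
C=(W.reshape(-1,3)[:,:2]-C0)@RC; z=W.reshape(-1,3)[:,2]
m=(C[:,0]>.04)&(C[:,0]<.14)&(abs(C[:,1]-.03)<.07)&(z>.12)&(z<.24)
a=np.polyfit(z[m],C[m,0],1);print(m.sum(),'lid angle ~',np.pi/2+np.arctan(a[0]))
E
```

```text
10.15 [ 0.5534 -0.0263  0.3695] [ 3.1405 -0.0001  1.7791] [-0.0336  0.4892  0.2048] [-0.0138 -0.0069  0.3695] 0.4024567914630309
797 lid angle ~ 1.6100259117563704
```

View pics/w9.png

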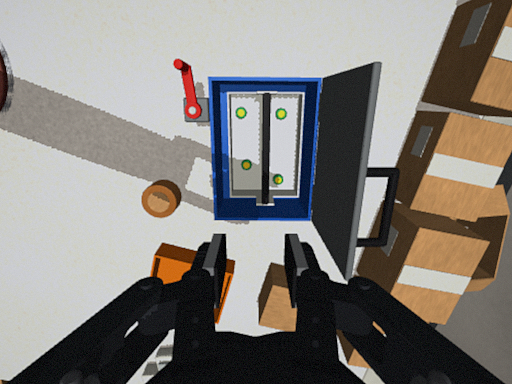

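The open case shows the tote with its handle bar from (266,94) to (265,203) and four wheels at (241,113), (281,114), (246,164) and (278,180). The lid stands upright. Measuring the bar next.

```bash
python3 - <<'E'
from h import *
z=np.load('pics/w9.npz');p,W,Tc,K=z['p'],z['W'],z['Tc'],z['K']
V=hsv(p)[...,2]; m=np.zeros(V.shape,bool);m[85:215,252:282]=1
m&=(V<60)&(W[...,2]>.075)&(W[...,2]<.1);v,u=np.where(m);print(len(u),u.min(),u.max(),v.min(),v.max(),np.median(W[m][:,2]))
P=np.array([onz(K,Tc,a,b,.089) for a,b in zip(u,v)]);r=cv2.minAreaRect((P[:,:2]*1000).astype(np.float32));print(r,wc(np.r_[np.array(r[0])/1000,.08]),wc(W[m].mean(0)))
c=wc(P.mean(0));fl=np.polyfit([wc(q)[1] for q in P],[wc(q)[0] for q in P],1);print('bar yaw rel case',-np.arctan(fl[0]),c)
E
```

```text
760 261 269 93 203 0.08892734566363317
((567.6717529296875, -15.235397338867188), (11.655234336853027, 172.3462677001953), 11.941731452941895) [0.0024 0.001  0.08  ] [0.0029 0.0044 0.0889]
bar yaw rel case -0.0007615951994868227 [0.0029 0.0044 0.089 ]
```

```bash
python3 - <<'E'
from h import *
R=down(np.pi/2+CY)
T=plan(cw(.0025,.003,.15),R,.45,step=4.2)
T=plan(cw(.0025,.003,.065),R,.45,T0=T,step=2.2)
E
```

```text
[[[0.0, 0.0, 0.0], [0.2, 0.3, 3.6], 0.45], [[0.0, 0.0, 0.0], [0.1, 0.2, 3.7], 0.45], [[0.0, 0.0, 0.0], [0.2, 0.3, 3.6], 0.45], [[0.0, 0.0, 0.1], [0.2, 0.3, 3.7], 0.45], [[0.0, 0.0, 0.0], [0.1, 0.2, 3.6], 0.45]]
[[[0.0, 0.0, 0.0], [0.2, 0.3, 3.7], 0.45]]
[[[0.0, 0.0, 0.0], [0.0, 0.0, 2.1], 0.45], [[0.0, 0.0, 0.0], [0.0, 0.0, 2.1], 0.45], [[0.0, 0.0, 0.0], [0.0, 0.0, 2.2], 0.45], [[0.0, 0.0, 0.0], [0.0, 0.0, 2.1], 0.45]]
```

Request:
drive_tool(commands=[[[0, 0, 0], [0.2, 0.3, 3.6], 0.45], [[0, 0, 0], [0.1, 0.2, 3.7], 0.45], [[0, 0, 0], [0.2, 0.3, 3.6], 0.45], [[0, 0, 0], [0.2, 0.3, 3.7], 0.45], [[0, 0, 0], [0.1, 0.2, 3.6], 0.45]])

```text
time: 10.75
tool_pos: [0.5649, -0.0157, 0.1851]
orientation: [-3.141, -0.001, 1.779]
contact_force: [0.1, 0.4, -0.5]
gripper_width: 0.447
```

Request:
drive_tool(commands=[[[0, 0, 0], [0.2, 0.3, 3.0], 0.45], [[0, 0, 0], [0, 0, 2.0], 0.45], [[0, 0, 0], [0, 0, 1.5], 0.45], [[0, 0, 0], [0, 0, 0], 0.45], [[0, 0, 0], [0, 0, 0], 0.45]])

```text
time: 11.25
tool_pos: [0.5674, -0.0135, 0.1227]
orientation: [3.141, 0.0, 1.779]
contact_force: [0.2, 0.3, 0.2]
gripper_width: 0.45
```

```bash
python3 - <<'E'
from h import *
s=ctrl.state();print(s['time'],s['tool_pos'],s['orientation'],s['contact_force'],wc(s['tool_pos']),s['gripper_width'])
p,d,W,K,Tc=snap('wrist','w10')
T=plan(cw(.0025,.003,.065),down(np.pi/2+CY),.45,step=1.7)
E
```

```text
11.25 [ 0.5674 -0.0135  0.1227] [3.1412 0.0001 1.7788] [0.1894 0.3341 0.2416] [0.0025 0.0027 0.1227] 0.4500272384866732
[[[0.0, 0.0, 0.0], [0.0, 0.0, 1.5], 0.45], [[0.1, 0.0, 0.0], [0.0, 0.0, 1.4], 0.45], [[0.0, 0.0, 0.0], [0.0, 0.0, 1.5], 0.45], [[0.0, 0.0, 0.1], [0.1, -0.1, 1.5], 0.45]]
```

View pics/w10.png

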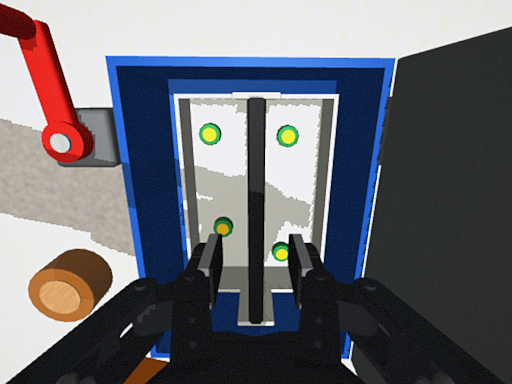

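The bar at column 257 is centred between the jaws. I'll descend and grip it firmly.

Request:
drive_tool(commands=[[[0, 0, 0], [0, 0, 1.5], 0.45], [[0, 0, 0], [0, 0, 1.4], 0.45], [[0, 0, 0], [0, 0, 1.5], 0.45], [[0, 0, 0], [0, 0, 1.4], 0.45], [[0, 0, 0], [0, 0, 0], 0.45]])

```text
time: 11.8
tool_pos: [0.5642, -0.0131, 0.0606]
orientation: [-3.136, -0.002, 1.779]
contact_force: [-0.4, 0.5, -0.1]
gripper_width: 0.45
```

Request:
drive_tool(commands=[[[0, 0, 0], [0, 0, 0], 0], [[0, 0, 0], [0, 0, 0], 0], [[0, 0, 0], [0, 0, 0], 0], [[0, 0, 0], [0, 0, 0], 0], [[0, 0, 0], [0, 0, 0], 0]], squeeze=90)

```text
time: 12.3
tool_pos: [0.5673, -0.0135, 0.065]
orientation: [3.14, 0.0, 1.779]
contact_force: [0.5, 0.6, 0.2]
gripper_width: 0.125
```

Request:
drive_tool(commands=[[[0, 0, 0], [0, 0, -0.5], 0], [[0, 0, 0], [0, 0, -1], 0], [[0, 0, 0], [0, 0, -1.5], 0], [[0, 0, 0], [0, 0, -1.5], 0], [[0, 0, 0], [0, 0, -1.5], 0]])

```text
time: 12.8
tool_pos: [0.5672, -0.0135, 0.1264]
orientation: [3.14, 0.0, 1.779]
contact_force: [0.6, 0.2, -1.7]
gripper_width: 0.118
```

```bash
python3 - <<'E'
from h import *
s=ctrl.state();print(s['time'],s['tool_pos'],s['orientation'],s['contact_force'],wc(s['tool_pos']),s['gripper_width'])
p,d,W,K,Tc=snap('wrist','w11')
E
```

```text
12.8 [ 0.5672 -0.0135  0.1264] [3.1402 0.0005 1.7788] [ 0.56    0.1919 -1.684 ] [0.0023 0.0028 0.1264] 0.1179714763625125
```

View pics/w11.png

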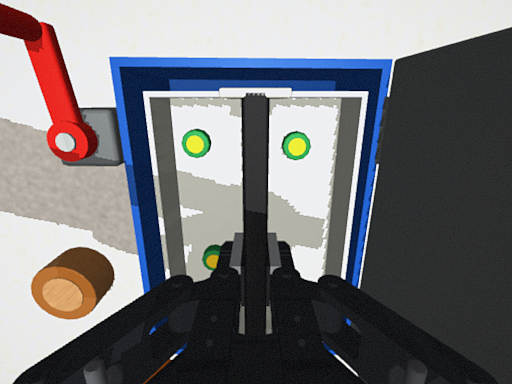

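The tote is lifting with the bar gripped and its wheels in place. Next comes straight up past the rim and lid, then a little toward the robot.

Request:
drive_tool(commands=[[[0, 0, 0], [0, 0, -2.5], 0], [[0, 0, 0], [0, 0, -3], 0], [[0, 0, 0], [0, 0, -3], 0], [[0, 0, 0], [0, 0, -3], 0], [[0, 0, 0], [0, -0.5, -3], 0]])

```text
time: 13.35
tool_pos: [0.5619, -0.0144, 0.2712]
orientation: [3.141, 0.0, 1.779]
contact_force: [0.3, 0.1, -1.4]
gripper_width: 0.118
```

Request:
drive_tool(commands=[[[0, 0, 0], [0, -1, -3], 0], [[0, 0, 0], [0, -1.5, -3], 0], [[0, 0, 0], [0, -1.5, -2.5], 0], [[0, 0, 0], [0, -1.5, -1], 0], [[0, 0, 0], [0, -1, 0], 0]])

```text
time: 13.85
tool_pos: [0.4982, -0.0282, 0.3677]
orientation: [3.136, 0.002, 1.779]
contact_force: [1.0, -0.0, -1.9]
gripper_width: 0.121
```

```bash
python3 - <<'E'
from h import *
s=ctrl.state();print(s['time'],s['tool_pos'],s['orientation'],s['contact_force'],wc(s['tool_pos']),s['gripper_width'],s['joint_pos'])
T=Ttool(s)
# tilt downhill direction in tote frame (-1,-a,0): compare tool axes
for w in ([-1,-1],[-1,-1.3]):
    dh=np.r_[RC@(np.array(w)/np.linalg.norm(w)),0]
    ax=np.cross([0,0,-1],dh)  # rotate z- about?
    ax=np.cross([0,0,1],dh)   # rotation taking tote z toward dh (top leans to downhill)
    print(w,'tool axis deg',T[:3,:3].T@ax*35)
E
```

```text
13.85 [ 0.4982 -0.0282  0.3677] [3.1365 0.0022 1.7787] [ 1.0341 -0.0317 -1.9303] [-0.0682  0.0026  0.3677] 0.12113793777962753 [-0.2057 -0.2987  1.7112 -0.      1.7235 -0.4136]
[-1, -1] tool axis deg [-24.7702  24.7266   0.1816]
[-1, -1.3] tool axis deg [-21.364   27.7227   0.1892]
```

Now the tilt: 10 rows of 3.5° about the tool's diagonal, then hold.

Request:
drive_tool(commands=[[[-2.5, 2.5, 0], [0, 0, 0], 0], [[-2.5, 2.5, 0], [0, 0, 0], 0], [[-2.5, 2.5, 0], [0, 0, 0], 0], [[-2.5, 2.5, 0], [0, 0, 0], 0], [[-2.5, 2.5, 0], [0, 0, 0], 0]])

```text
time: 14.35
tool_pos: [0.4978, -0.0279, 0.3632]
orientation: [2.92, -0.218, 1.803]
contact_force: [-0.1, -0.5, -3.0]
gripper_width: 0.12
```

Request:
drive_tool(commands=[[[-2.5, 2.5, 0], [0, 0, 0], 0], [[-2.5, 2.5, 0], [0, 0, 0], 0], [[-2.5, 2.5, 0], [0, 0, 0], 0], [[-2.5, 2.5, 0], [0, 0, 0], 0], [[-2.4, 2.4, 0], [0, 0, 0], 0]])

```text
time: 14.85
tool_pos: [0.4977, -0.0281, 0.363]
orientation: [2.679, -0.422, 1.879]
contact_force: [-0.1, -0.4, -3.2]
gripper_width: 0.119
```

Request:
drive_tool(commands=[[[0, 0, 0], [0, 0, 0], 0], [[0, 0, 0], [0, 0, 0], 0], [[0, 0, 0], [0, 0, 0], 0], [[0, 0, 0], [0, 0, 0], 0], [[0, 0, 0], [0, 0, 0], 0]])

```text
time: 15.35
tool_pos: [0.4984, -0.0276, 0.3646]
orientation: [2.679, -0.419, 1.88]
contact_force: [0.4, -1.0, -2.1]
gripper_width: 0.124
```

```bash
python3 - <<'E'
from h import *
s=ctrl.state();print(s['time'],s['tool_pos'],s['orientation'],s['contact_force'],wc(s['tool_pos']),s['gripper_width'],s['joint_pos'])
T=Ttool(s);print('tool tilt',np.degrees(np.arccos(-T[2,2])))
for n in('wrist','scene','side'):
    p,d,W,K,Tc=snap(n,'f_'+n); np.savez(f'pics/f_{n}.npz',p=p,W=W,Tc=Tc,K=K)
    if n!='wrist': 
        u,v=map(int,proj(K,Tc,s['tool_pos']));a=p[max(0,v-80):v+90,max(0,u-100):u+100,::-1];cv2.imwrite(f'pics/fz_{n}.png',cv2.resize(a,None,fx=3,fy=3))
E
```

```text
15.35 [ 0.4984 -0.0276  0.3646] [ 2.6787 -0.4193  1.8799] [ 0.4099 -0.9571 -2.1335] [-0.0679  0.0031  0.3646] 0.12401922788014529 [-0.546  -0.4393  1.9045  0.6155  1.639  -0.6998]
tool tilt 35.19002896835782
```

View pics/f_wrist.png

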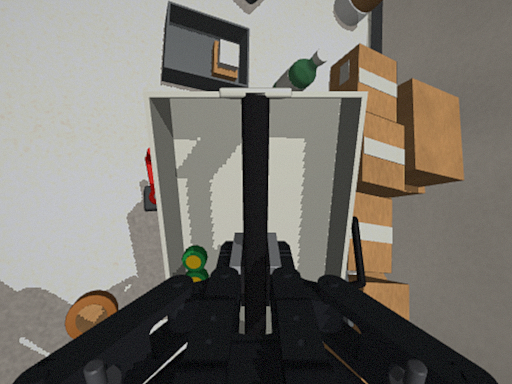

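View pics/fz_scene.png

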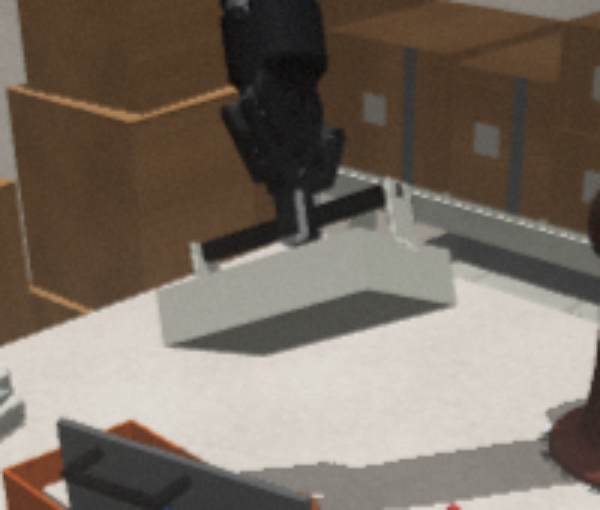

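View pics/fz_side.png

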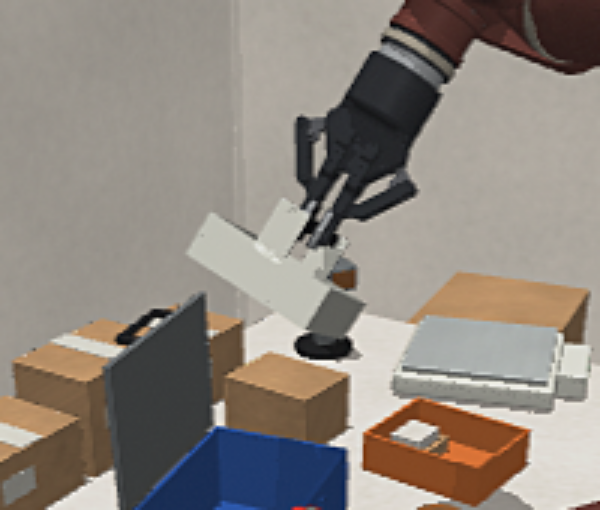

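```bash
python3 - <<'E'
from h import *
z=np.load('pics/f_wrist.npz');p,W,Tc,K=z['p'],z['W'],z['Tc'],z['K']
Kc,Tct=K,get_calibration('wrist')['T_tool_cam']
h=hsv(p);g=(h[...,0]>15)&(h[...,0]<75)&(h[...,1]>150);g[:,:160]=0;g[:,230:]=0;g[:230]=0
v,u=np.where(g);print(len(u),u.min(),u.max(),v.min(),v.max())
y=(h[...,0]>15)&(h[...,0]<32)&(h[...,1]>150)&(h[...,2]>90)&g
k=cv2.connectedComponentsWithStats(y.astype(np.uint8))
inv=np.linalg.inv(Tc@np.linalg.inv(Tct))
for i in range(1,k[0]):
    if k[2][i,4]>15:
        c=k[3][i]; P=onz(K,Tct,*c,.046); print(c,k[2][i],'tool',P,'tote x,y',P[1],P[0])
        q=W[k[1]==i].mean(0);print('depth tool',(inv@np.r_[q,1])[:3])
cv2.imwrite('pics/fw.png',cv2.resize(p[225:330,130:380,::-1],None,fx=3,fy=3))
E
```

```text
713 162 228 246 378
[192.8758 261.6522] [186 255  15  14 161] tool [-0.0395 -0.0494  0.046 ] tote x,y -0.04944591468314242 -0.03950480001920775
depth tool [-0.0394 -0.0494  0.0458]
[195.7143 278.9429] [192 277   9   5  35] tool [-0.0558 -0.0483  0.046 ] tote x,y -0.048307392389281424 -0.05583881194393919
depth tool [nan nan nan]
```

View pics/fw.png

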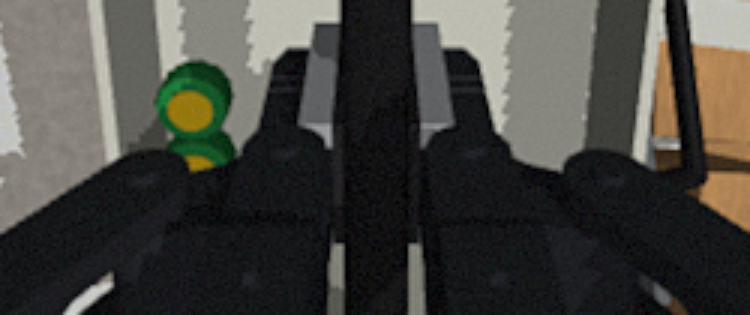

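```bash
python3 - <<'E'
from h import *
z=np.load('pics/f_wrist.npz');p,K=z['p'],z['K']
Tct=get_calibration('wrist')['T_tool_cam']
h=hsv(p)
g=(h[...,0]>33)&(h[...,0]<80)&(h[...,1]>100);g[:200]=0
k=cv2.connectedComponentsWithStats(g.astype(np.uint8))
for i in range(1,k[0]):print(k[2][i])
# where candidate wheel-4 spots would appear (tool x=tote y, tool y=tote x)
for x,y in ((-.0295,-.077),(-.032,-.067),(-.0495,-.077),(-.0495,-.057),(-.032,-.048)): print(x,y,proj(K,Tct,np.array([y,x,.046])))
b=cv2.convertScaleAbs(p[230:384,120:390,::-1],alpha=2.5);cv2.imwrite('pics/fw2.png',cv2.resize(b,None,fx=2.9,fy=2.9))
E
```

```text
[244 206   2   1   2]
[245 209   1   1   1]
[264 209   1   1   1]
[150 210   1   1   1]
[244 211   1   1   1]
[353 218   1   1   1]
[266 221   1   1   1]
[354 220   1   1   1]
[244 229   1   1   1]
[266 233   1   1   1]
[244 234   1   1   1]
[244 239   1   1   1]
[354 240   1   1   1]
[266 242   1   1   1]
[230 244   1   2   2]
[243 245   2   1   2]
[267 245   1   1   1]
[182 246  26  35 490]
[244 247   1   1   1]
[244 249   1   1   1]
[267 250   1   1   1]
[228 252   1   1   1]
[243 253   1   1   1]
[356 252   1   1   1]
[265 255   1   1   1]
[228 257   1   1   1]
[356 257   1   1   1]
[291 258   1   1   1]
[256 261   1   1   1]
[265 263   1   1   1]
[357 263   1   1   1]
[217 265   1   1   1]
[226 265   1   1   1]
[261 264   1   1   1]
[358 265   1   1   1]
[253 266   1   1   1]
[246 268   1   1   1]
[279 269   1   1   1]
[357 269   1   1   1]
[225 273   1   1   1]
[276 273   1   1   1]
[358 273   1   1   1]
[245 275   1   1   1]
[254 275   1   1   1]
[176 279   1   1   1]
[265 279   1   1   1]
[299 279   1   1   1]
[208 281   1   1   1]
[263 281   3   2   3]
[314 282   1   1   1]

[... 8008 characters left out ...]
[426 379   1   1   1]
[445 378   1   1   1]
[460 378   1   1   1]
[139 380   1   1   1]
[158 381   1   1   1]
[276 380   1   1   1]
[370 381   1   1   1]
[148 383   1   1   1]
[151 383   1   1   1]
[166 382   1   1   1]
[254 382   1   1   1]
[285 382   1   1   1]
[369 383   1   1   1]
[382 382   1   1   1]
-0.0295 -0.077 (np.float64(219.7290320776679), np.float64(300.1892135099428))
-0.032 -0.067 (np.float64(216.22848713149), np.float64(290.30662381095544))
-0.0495 -0.077 (np.float64(196.04238702667715), np.float64(300.18431799736476))
-0.0495 -0.057 (np.float64(194.36010200357066), np.float64(280.14134182621615))
-0.032 -0.048 (np.float64(215.16072132214492), np.float64(270.74834274790544))
```

View pics/fw2.png

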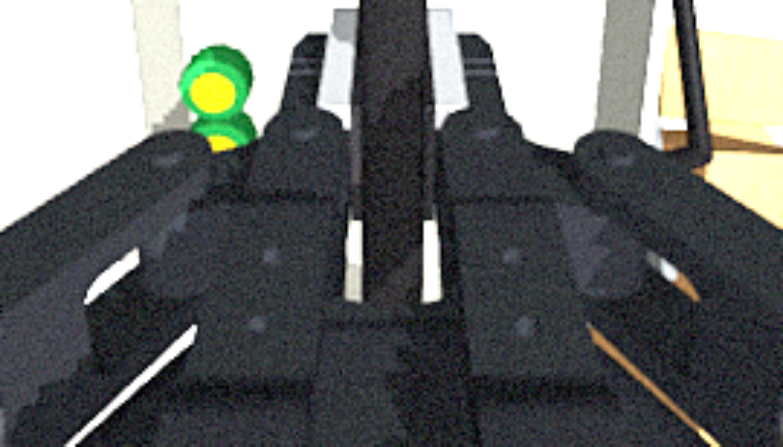

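Two wheels show against the robot-side wall at (193,262) and (196,279), i.e. tote y -40 and -57 mm. They stack against wheels hidden behind the gripper, further toward the right corner. I'll rock the tote slightly so that any lagging wheel slides in, then return to 35° and look again.

Request:
drive_tool(commands=[[[-5, 0, 0], [0, 0, 0], 0], [[-4, 0, 0], [0, 0, 0], 0], [[0, 0, 0], [0, 0, 0], 0], [[5, 0, 0], [0, 0, 0], 0], [[4, 0, 0], [0, 0, 0], 0]])

```text
time: 16.0
tool_pos: [0.4981, -0.0282, 0.3647]
orientation: [2.682, -0.419, 1.879]
contact_force: [0.7, -0.1, -2.1]
gripper_width: 0.119
```

Request:
drive_tool(commands=[[[0, 5, 0], [0, 0, 0], 0], [[0, 4, 0], [0, 0, 0], 0], [[0, 0, 0], [0, 0, 0], 0], [[0, -5, 0], [0, 0, 0], 0], [[0, -4, 0], [0, 0, 0], 0]])

```text
time: 16.5
tool_pos: [0.4986, -0.0284, 0.3646]
orientation: [2.68, -0.416, 1.876]
contact_force: [-0.8, 0.6, -1.3]
gripper_width: 0.12
```

Request:
drive_tool(commands=[[[0, 0, 0], [0, 0, 0], 0], [[0, 0, 0], [0, 0, 0], 0], [[0, 0, 0], [0, 0, 0], 0], [[0, 0, 0], [0, 0, 0], 0], [[0, 0, 0], [0, 0, 0], 0]])

```text
time: 17.0
tool_pos: [0.4983, -0.0282, 0.3638]
orientation: [2.679, -0.421, 1.878]
contact_force: [-0.4, -0.1, -2.3]
gripper_width: 0.119
```

```bash
python3 - <<'E'
from h import *
s=ctrl.state();print(s['time'],s['tool_pos'],s['orientation'],s['contact_force'],s['gripper_width'],abs(s['qvel']).max())
T=Ttool(s);print('tool tilt',np.degrees(np.arccos(-T[2,2])))
p,d,W,K,Tc=snap('wrist','g_wrist')
h=hsv(p);y=(h[...,0]>15)&(h[...,0]<32)&(h[...,1]>150)&(h[...,2]>90);y[:,:160]=0;y[:,235:]=0;y[:220]=0
k=cv2.connectedComponentsWithStats(y.astype(np.uint8));Tt=get_calibration('wrist')['T_tool_cam']
for i in range(1,k[0]):
    if k[2][i,4]>15: print(k[3][i],onz(K,Tt,*k[3][i],.046))
# tote floor plane in tool frame -> tilt of tote
inv=np.linalg.inv(Tc@np.linalg.inv(Tt)); Q=(W.reshape(-1,3)@inv[:3,:3].T+inv[:3,3]); 
m=(abs(Q[:,1])<.045)&(Q[:,0]>0)&(Q[:,0]<.07)&(Q[:,2]>.05)&(Q[:,2]<.07); A=np.c_[Q[m,:2],np.ones(m.sum())];c=np.linalg.lstsq(A,Q[m,2],rcond=None)[0];print(m.sum(),c)
n=Tc[:3,:3]@Tt[:3,:3].T@np.array([c[0],c[1],-1]);n/=np.linalg.norm(n);print('tote tilt',np.degrees(np.arccos(n[2])),'normal in case axes',RC.T@n[:2])
p,d,W,K,Tc=snap('scene','g_scene');p,d,W,K,Tc=snap('side','g_side')
E
```

```text
17.0 [ 0.4983 -0.0282  0.3638] [ 2.6795 -0.4209  1.8784] [-0.3607 -0.142  -2.342 ] 0.11928836959831854 0.0031008668753965056
tool tilt 35.216064998771806
[192.9202 261.589 ] [-0.0394 -0.0494  0.046 ]
[195.7778 278.8889] [-0.0558 -0.0483  0.046 ]
8462 [0.0001 0.0006 0.0572]
tote tilt 35.187742886196055 normal in case axes [-0.4064 -0.4086]
```

View pics/g_wrist.png

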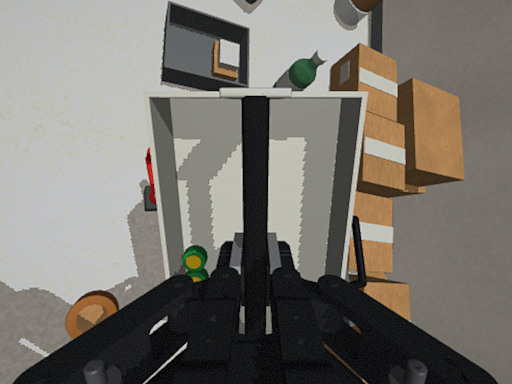

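View pics/g_scene.png

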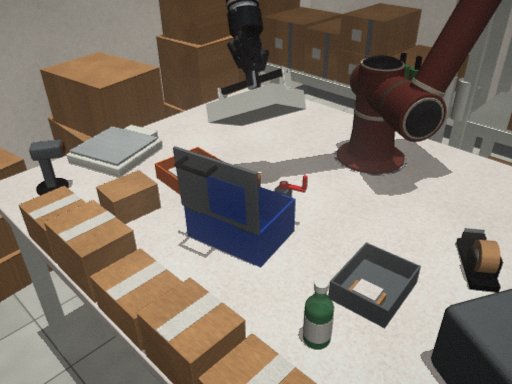

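View pics/g_side.png

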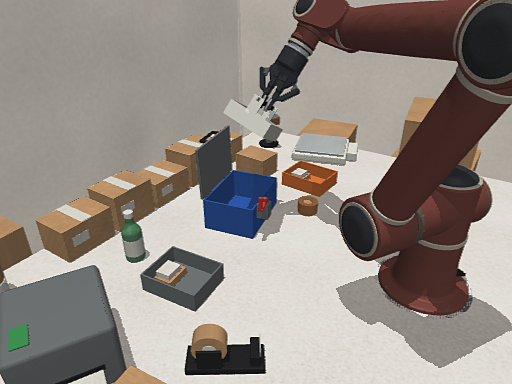

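The tote tilt is 35.2°, directed evenly toward -x and -y. The case is empty with nothing dropped, the lid is upright and the other things are where they were. Handing in.

```bash
python3 -c "
from bench import ticket
print(ticket.hand_in())"
```

```text
the job is handed in; nothing more can be done
None
```

I did the job in the order asked and handed it in at about 17 s. Only two of the four wheels could be seen at the end.

- **Latch:** it last read about 1.63 rad, from only a few pixels. A better reading just before gave 1.61, and I pushed it another 4 mm after that. It is free of the lid but may stand just short of its 1.7 stop.
- **Lid:** it stands open at about 1.61 rad.
- **Tote:** it is held still in the gripper at 35.2°, leaning evenly toward the robot and the right, because the orange tray stands right of the case. By calculation its lowest corner is about 0.26 m up, well above the 0.10 m rim and clear of everything.
- **Other things:** the last camera views show the trays, bottle, carton and tape roll where they were, the case empty and nothing dropped.

**Wheels:** the two visible wheels lie stacked against the robot-side wall, toward the right corner. The farther one is about 48 mm from that corner along the wall. The other two are hidden behind the gripper in every view, so I infer they are in the corner from the way the visible ones stack, not from seeing them. I rocked the tote by 9° each way to bring in any straggler, and the visible wheels did not move.

One force reading peaked at about 35 N while pushing the latch, below the 40 N limit but closer than I would like.

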